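# Set out the letter-box lock-fitting station

### The arm

A 7-joint arm with a two-finger parallel gripper is mounted at the origin on the work surface. World frame = base frame: x ahead of the robot, y to its left, z up, the work surface at z = 0. Lengths are in m, angles in rad, forces in N, time in s.
With the tool pointing down it reaches from about 0.4 to 0.85 m from the base axis. Payload 10.4 kg.
Tool frame: the origin (TCP) lies on the centre line of the jaws, within the pads' length; the fingertips stand 11 mm ahead of it and the grasp point (between the pads) lies 8 mm behind it; z points along the fingers, y is the line along which they close (so a half turn about z gives the same grasp; the last joint's range is limited). The gripper opens to 87 mm and grips with 3 to 60 N. Pads are 19 mm wide; open, the fingers measure 117 mm over their backs; the gripper's body (75 mm by 190 mm) begins 51 mm behind the grasp point.
Start: joints at [-1.296, 0.332, -0.065, 1.46, 0.022, 1.35, -0.088], TCP at [0.183, 0.598, 0.234] pointing down, gripper open.
Joint ranges: [-2.6, 2.6], [-0.5, 2.12], [-1.47, 1.34], [0.16, 2.42], [-1.27, 4.41], [0.06, 2.06], [-2.6, 2.6]. Speed limits (rad/s): [2.22, 2.22, 2.79, 2.79, 3.14, 3.14, 3.14].

### API

Orientations are given as a unit quaternion [x, y, z, w].
In Python, from bench import r gives the robot as it stands.
- The arm moves only by the shell command python3 -m pendant 'ROWS' [OPENING] [FORCE]. ROWS is JSON, a list of rows, each a list of 4 numbers: the shift along the tool's x, y, z in m, then the turn about the tool's z in rad. A call has 1 to 8 rows; each row shifts and turns the commanded pose from where the row before left it, along the tool's axes as they then stand; what a row does not reach is not made up. A row lasts 1/12 s, in which the tool goes at most 41.7 mm and 7.16 degrees, less where a joint would pass 70% of its speed; a pose out of reach is approached as far as the arm can. A call with a gripper value outside its range is refused whole. OPENING is the opening, from 0 (shut) to 1 (fully open), set as the call begins (- or left out, the last holds). The fingers move at their own pace and stop on an object; FORCE is the grip in N (left out, the last holds). Time passes only in rows, so rows that do not move let the fingers close. It gives the time, the measured TCP pose, the force, the opening and the grip force at its end, in the units of the state.
- r.read_state(): the state, without advancing time (a new reading comes with each control period).
- r.camera(name): name is "scene" or "side" or "wrist"; returns a dict with "img" (420x560x3 uint8, red, green, blue), "camera_matrix" (3x3 intrinsics, pixels), "xyz" and "attitude" of the camera in the world. Camera axes: x right, y down, z forward; pixel columns grow to the right and rows downward; lengths in m; the calibration is good to about 2 mm. A picture is of the moment at which its call begins. There is no depth.
- r.close_job(): hands the job in; it is judged then, once.
Trained networks look in the newest picture that a camera, given by its name, has taken for a name from the list of things; names that differ only in an ending like _2 or _b are one class to them, and where a whole thing is asked for, a point or a joint stands for the part that bears it (a point fixed in the world has none). Each returns a list of dicts, best first, with "score" (0 to 1); they miss things now and then, are a little off and sometimes report something else, mostly with a low value. They report only what shows in the picture. A call takes as long as a camera call.
- r.outline_of(thing, camera): "mask" (420x560 bool, what is visible of it) and "bbox" ([centre column, centre row, width, height] in pixels, round what is visible of it).
The state is a dict: "time": time; "joint_positions": joint angles; "joint_vel": joint speeds; "joint_torque": joint torques, N m; "ee_pos": TCP position; "eef_rot": TCP orientation; "ft_force": force on the tool from outside, world axes, zero at the start; "torque": the same for the moment, N m; "width": finger opening in m; "grip_force": force on a finger pad.
Only numpy, scipy, OpenCV 4.12 (cv2) and the standard library are available. Lean on these libraries where they do the work, as an engineer would, in place of code of your own. Each camera call takes 0.05 s, during which the arm holds its last target. There are 200 camera calls.

### The job

Set out this bench for fitting a letter-box lock: seat the lock unit whose two holes match the jig's pins fully down over them, and lay the other lock unit flat in the red returns tray. Stand the green screw tin on the table directly left of the jig (the side with the blue stripe, in line with the jig's middle) leaving about 10 cm clear between the two, lay the orange key fob flat midway between tin and jig, and put the yellow box squarely centred on top of the tin. Leave the white mug alone, and let go of everything.

Things in the scene. Friction and masses are not known exactly. Their poses are not given: they have to be found in the camera images.
- jig: fixed aluminium drilling jig, a block 100 mm (its x) by 60 mm (its y) by 15 mm high; origin at the centre of its underside on the table, z up. On its top stand two dark steel dowel pins, 7 mm thick, 14 mm tall with the upper 6 mm tapered, at x = +20 and x = -20 mm, y = 0 (40 mm apart). Its +y side, its left as the robot sees it, carries a blue stripe along the top edge. It may be turned by up to about 10 degrees.
- tray: fixed red open tray for returns, outside 130 mm (its x) by 98 mm (its y) by 14 mm high, walls 4 mm, floor about 4 mm thick; origin at the centre of its underside on the table, z up.
- cream_lock_mid (a point): centre, half-way up, of a loose lock unit, 140 g: a cream plate 84 mm (x) by 36 mm (y) by 4 mm thick lying flat, with a square steel lock body 24 by 24 mm rising from its middle to 38 mm above the underside (grasp it by this body). Two 12 mm holes right through the plate at x = +20 and -20 mm (40 mm apart), fore and aft of the body. The point is 19 mm above its underside; z up, x along the plate. Same either way round.
- blue_lock_mid (a point): centre, half-way up, of a second loose lock unit, the same in every size as the cream one but with a slate-blue plate, and with its two 12 mm holes at x = +31 and -31 mm (62 mm apart). The point is 19 mm above its underside; z up, x along the plate.
- tin_mid (a point): centre, half-way up, of a loose closed round screw tin, green with a brass band, 52 mm in diameter, 36 mm high with a flat top, 160 g; the point is 18 mm above its underside; z up.
- cam_box_mid (a point): centre, half-way up, of a small loose closed yellow box with a thin black seam, 36 by 36 mm (sides along its x and y) and 30 mm high, 60 g; the point is 15 mm above its underside; z up.
- key_fob_mid (a point): centre, half-way up, of the fob of a loose key: an orange block 44 mm (x) by 22 mm (y) by 18 mm high with a flat brass key sticking out 30 mm beyond its +x end, 40 g in all. The point is the middle of the orange block, 9 mm above its underside; z up.
- mug: white ceramic mug, 76 mm across and 85 mm high, with a handle at its +y side, standing on the far side of the table; origin at the centre of its underside. It must stay where it is.

How it is judged:
At the end, for the whole second after the job is handed in: Cream lock seated on the jig (centre within 6 mm). Blue lock flat in the tray. In the jig frame: tin on the table at y 136 to 176 mm, fob flat at y 55 to 105 mm, both within 20 mm of x = 0. Yellow box on the tin within 12 mm of its centre. All upright, released, at rest (horizontal distance between cream_lock_mid and jig below 0.006 m and z of cream_lock_mid in the frame of jig between 0.03 and 0.0375 m and angle between each of cream_lock_mid, blue_lock_mid, tin_mid, cam_box_mid's own z axis and vertical below 0.08 rad and x of blue_lock_mid in the frame of tray between -0.05 and 0.05 m and y of blue_lock_mid in the frame of tray between -0.035 and 0.035 m and z of blue_lock_mid in the frame of tray below 0.028 m and y of tin_mid in the frame of jig between 0.136 and 0.176 m and x of tin_mid in the frame of jig between -0.02 and 0.02 m and height (world z) of tin_mid between 0.014 and 0.022 m and y of key_fob_mid in the frame of jig between 0.055 and 0.105 m and x of key_fob_mid in the frame of jig between -0.02 and 0.02 m and height (world z) of key_fob_mid between 0.005 and 0.013 m and angle between key_fob_mid's own z axis and vertical below 0.1 rad and horizontal distance between cam_box_mid and tin_mid below 0.012 m and z of cam_box_mid in the frame of tin_mid between 0.029 and 0.037 m and linear speed of each of cream_lock, blue_lock, tin, key_fob, cam_box below 0.02 m/s); the robot touches nothing.
It fails at once if the mug is pushed, lifted or tipped (distance of mug from where it was at the start of the episode above 0.03 m or angle between mug's own z axis and vertical above 0.3 rad).
It also fails if it takes over 136 s, if anything falls off the work surface, if the arm or the gripper's body presses on something with over 40 N, if the wrist force passes 120 N, or if a joint passes its speed limit or range.

## Working session

There is one attempt and no reset: what is moved stays moved. The work goes in short steps, Python scripts to look and compute and a shell command to move; the robot and the scene stay as the last step left them, time stands still between calls to the robot, and variables do not carry over. Pictures are saved under pics/ and viewed, at most 14 in all, crops included, and the job is handed in when it is done.

```bash
ls; mkdir -p pics; python3 - <<'E'
from bench import r
import cv2
s=r.read_state();print({k:s[k] for k in('time','ee_pos','eef_rot','width')})
for c in('scene','side'):
    d=r.camera(c);cv2.imwrite(f'pics/{c}0.png',d['img'][:,:,::-1]);print(c,d['camera_matrix'],d['xyz'],d['attitude'])
    for t in('jig','tray','cream_lock_mid','blue_lock_mid','tin_mid','cam_box_mid','key_fob_mid','mug'):
        print(t,[(round(o['score'],2),[round(float(v)) for v in o['bbox']]) for o in r.outline_of(t,c)])
E
```

```text
pics
{'time': 0.0, 'ee_pos': array([0.18328857, 0.59711246, 0.23271691]), 'eef_rot': array([ 1.48328505e-01,  9.88937868e-01, -7.38560435e-04, -5.70780955e-05]), 'width': 0.08679835203547677}
scene [[407.35600038   0.         285.05988785]
 [  0.         407.35600038 210.2631671 ]
 [  0.           0.           1.        ]] [ 1.07297745 -0.15778194  0.67026561] [ 0.78068973  0.53189154 -0.18109519 -0.27353146]
jig [(0.65, [293, 224, 51, 50])]
tray []
cream_lock_mid [(0.65, [293, 158, 34, 34])]
blue_lock_mid [(0.66, [177, 191, 30, 35])]
tin_mid [(0.69, [120, 198, 29, 28]), (0.68, [176, 190, 28, 34])]
cam_box_mid [(0.55, [390, 147, 20, 20])]
key_fob_mid [(0.51, [244, 171, 32, 19])]
mug [(0.76, [410, 256, 59, 65])]
side [[476.87061769   0.         283.47181029]
 [  0.         476.87061769 206.91313604]
 [  0.           0.           1.        ]] [ 0.21902729 -0.63951315  0.84981467] [ 0.89469112 -0.25351912  0.09701458 -0.35474502]
jig [(0.94, [282, 207, 48, 36]), (0.36, [257, 299, 40, 39])]
tray [(0.66, [360, 322, 87, 73])]
cream_lock_mid [(0.77, [204, 216, 35, 22])]
blue_lock_mid []
tin_mid [(0.68, [283, 346, 30, 33])]
cam_box_mid [(0.64, [188, 156, 11, 17])]
key_fob_mid [(0.71, [228, 247, 17, 22])]
mug [(0.65, [306, 139, 29, 46]), (0.37, [284, 347, 29, 35])]
```

View pics/scene0.png

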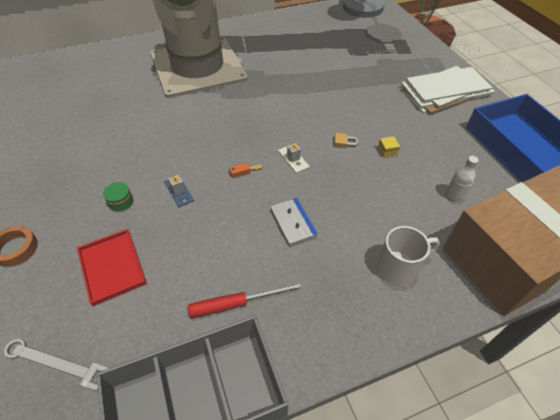

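View pics/side0.png

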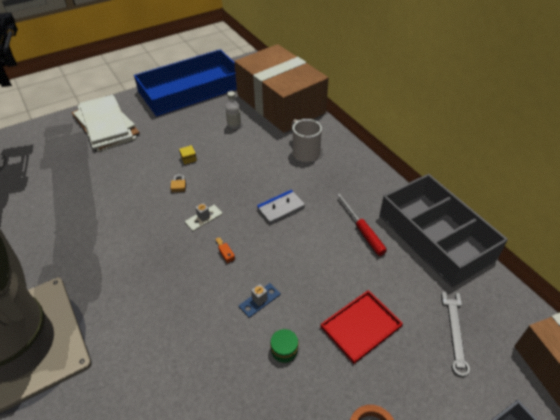

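Both pictures show everything clearly. In the scene view the jig is at (293,222) with its stripe to the right, the cream lock at (293,158) and the blue lock at (178,190). The tin is at (118,197), the yellow box at (389,147), the fob at (240,170), the tray at (111,266) and the mug at (405,257). A padlock at (346,140) is only a distractor.

```bash
cat > h.py <<'E'
from bench import r
import numpy as np, cv2
from scipy.optimize import minimize
from scipy.spatial.transform import Rotation as R
def box(x0,x1,y0,y1,z0,z1): return np.array([[x,y,z] for x in(x0,x1) for y in(y0,y1) for z in(z0,z1)])/1e3
def cyl(rad,z0,z1): return np.array([[rad*np.cos(a),rad*np.sin(a),z] for a in np.linspace(0,2*np.pi,40) for z in(z0,z1)])/1e3
lock=[box(-42,42,-18,18,-19,-15),box(-12,12,-12,12,-15,19)]
# parts, height of the point above its support
M={'jig':([box(-50,50,-30,30,0,15),cyl(3.5,15,29)+[.02,0,0],cyl(3.5,15,29)-[.02,0,0]],0),'tray':([box(-65,65,-49,49,0,14)],0),
 'cream_lock_mid':(lock,.019),'blue_lock_mid':(lock,.019),'tin_mid':([cyl(26,-18,18)],.018),'cam_box_mid':([box(-18,18,-18,18,-15,15)],.015),
 'key_fob_mid':([box(-22,22,-11,11,-9,9),box(22,52,-4,4,-2,2)],.009),'mug':([cyl(38,0,85),box(-5,5,38,62,20,65)],0)}
def proj(P,d):
    q=R.from_quat(d['attitude']).inv().apply(P-d['xyz'])@d['camera_matrix'].T
    return q[:,:2]/q[:,2:]
def ray(d,uv,z):
    v=R.from_quat(d['attitude']).apply(np.linalg.inv(d['camera_matrix'])@[*uv,1]); return d['xyz']+v*(z-d['xyz'][2])/v[2]
def sil(t,p,z,d,S=4):
    m=np.zeros((420*S,560*S),np.uint8); Rz=R.from_euler('z',p[2])
    for b in M[t][0]:
        uv=proj(Rz.apply(b)+[p[0],p[1],z],d)
        h=cv2.convexHull((((uv+.5)*S-.5)*16).round().astype(np.int32)); cv2.fillPoly(m,[h],255,cv2.LINE_AA,4)
    return cv2.resize(m,(560,420),interpolation=cv2.INTER_AREA)/255.
def find(t,cams,near,support=0,pics=None):
    """near: xy guess; returns x,y,yaw,loss,views"""
    z=M[t][1]+support; V=[]
    for c in cams:
        d=(pics or {}).get(c) or r.camera(c); g=proj(np.array([[*near,z]]),d)[0]
        o=[o for o in r.outline_of(t,c) if np.hypot(*(np.array(o['bbox'][:2])-g))<45]
        if o: V.append((d,min(o,key=lambda o:np.hypot(*(np.array(o['bbox'][:2])-g)))['mask'].astype(float)))
    if not V: return None
    f=lambda p:sum(1-np.minimum(s,m).sum()/np.maximum(s,m).sum() for d,m in V for s in[sil(t,p,z,d)])/len(V)
    best=None
    for a in np.arange(0,np.pi*(2 if t=='key_fob_mid' else 1),np.pi/4) if t!='tin_mid' else [0]:
        q=minimize(f,[*near,a],method='Nelder-Mead',options=dict(initial_simplex=[[*near,a],[near[0]+.015,near[1],a],[near[0],near[1]+.015,a],[*near,a+.4]],xatol=2e-4,fatol=1e-4,maxiter=70))
        if best is None or q.fun<best.fun: best=q
    q=minimize(f,best.x,method='Nelder-Mead',options=dict(initial_simplex=best.x+np.array([[0,0,0],[.004,0,0],[0,.004,0],[0,0,.1]]),xatol=1e-4,maxiter=80))
    return np.r_[q.x,q.fun,len(V)]
def go(x,y,z,yaw,off=0):
    """tool-axis shift and turn to TCP xyz with closing line at world angle yaw"""
    s=r.read_state(); A=R.from_quat(s['eef_rot']); m=A.as_matrix(); a=np.arctan2(m[1,1],m[0,1])
    t=(yaw-a+np.pi/2)%np.pi-np.pi/2
    print('shift mm',(A.inv().apply(np.array([x,y,z])-s['ee_pos'])*1e3).round(1),'turn tool z',round(-t,3),'closing yaw',round(a,3),'j7',s['joint_positions'][6].round(2),'tcp',s['ee_pos'].round(4),'t',round(s['time'],2))
E
python3 - <<'E'
from h import *
px={'jig':(293,222),'tray':(111,266),'cream_lock_mid':(293,158),'blue_lock_mid':(178,190),'tin_mid':(118,197),'cam_box_mid':(389,147),'key_fob_mid':(240,170),'mug':(405,257)}
d=r.camera('scene')
for t,uv in px.items():
    n=ray(d,uv,M[t][1]+(.04 if t=='mug' else 0.005))[:2]
    o=[find(t,[c],n) for c in('scene','side')]+[find(t,('scene','side'),n)]
    print(t,n.round(3),*[None if q is None else q.round(4) for q in o],sep='\n   ')
E
```

```text
jig
   [0.621 0.045]
   [0.6212 0.0454 0.011  0.0328 1.    ]
   [0.6224 0.0432 3.1763 0.0445 1.    ]
   [0.6222 0.0448 3.1549 0.0819 2.    ]
tray
   [ 0.592 -0.311]
   [ 0.5904 -0.3107  0.0987  0.0242  1.    ]
   [ 0.5914 -0.3133  0.1144  0.0388  1.    ]
   [ 0.5914 -0.3123  3.2356  0.0499  2.    ]
cream_lock_mid
   [0.468 0.107]
   [0.4495 0.1171 0.1272 0.086  1.    ]
   [0.4503 0.114  3.2885 0.0653 1.    ]
   [0.4497 0.1148 3.2982 0.1002 2.    ]
blue_lock_mid
   [ 0.469 -0.154]
   [ 0.4511 -0.1526  3.3064  0.0637  1.    ]
   [ 0.4512 -0.1553  3.3107  0.0721  1.    ]
   [ 0.4512 -0.1543  0.1661  0.1118  2.    ]
tin_mid
   [ 0.442 -0.274]
   [ 0.4362 -0.2731  0.1539  0.0587  1.    ]
   [ 0.4368 -0.2746  0.4098  0.0749  1.    ]
   [ 0.4371 -0.2736  0.6678  0.0776  2.    ]
cam_box_mid
   [0.511 0.331]
   [0.5045 0.3342 1.2913 0.1217 1.    ]
   [0.5065 0.3323 1.4357 0.0833 1.    ]
   [0.5068 0.3327 1.4591 0.1043 2.    ]
key_fob_mid
   [ 0.451 -0.013]
   [ 0.4466 -0.0127  1.4834  0.1878  1.    ]
   [ 0.4463 -0.0128  1.5231  0.2072  1.    ]
   [ 0.4462 -0.0134  1.4914  0.1615  2.    ]
mug
   [0.791 0.193]
   [ 0.7896  0.1896 -0.0507  0.0572  1.    ]
   [ 0.7917  0.1873 -0.0054  0.0713  1.    ]
   [ 0.791   0.1876 -0.0512  0.0598  2.    ]
```

```bash
python3 - <<'E'
from h import *
go(.45,.115,.2,.155+np.pi/2)
E
```

```text
shift mm [-396.5 -383.    33.5] turn tool z -0.453 closing yaw 1.273 j7 -0.09 tcp [0.1834 0.5975 0.2336] t 4.15
```

```bash
python3 -m pendant '[[-0.025,-0.024,0,0],[-0.025,-0.024,0,0],[-0.025,-0.024,0,0],[-0.025,-0.024,0,0],[-0.025,-0.024,0,0],[-0.025,-0.024,0,0],[-0.025,-0.024,0,0],[-0.025,-0.024,0,0]]' 1 20
python3 -m pendant '[[-0.025,-0.024,0.004,0],[-0.025,-0.024,0.004,0],[-0.025,-0.024,0.004,0],[-0.025,-0.024,0.004,0],[-0.025,-0.024,0.004,0],[-0.025,-0.024,0.004,0],[-0.025,-0.024,0.004,0],[-0.022,-0.015,0.004,0]]'
python3 -m pendant '[[0,0,0,-0.115],[0,0,0,-0.115],[0,0,0,-0.115],[0,0,0,-0.11],[0,0,0,0],[0,0,0,0]]'
python3 - <<'E'
from h import *
go(.45,.115,.2,.155+np.pi/2)
q=find('cream_lock_mid',['wrist'],(.45,.115));print(q)
d=r.camera('wrist');cv2.imwrite('pics/w1.png',d['img'][:,:,::-1]);print(d['xyz'],proj(np.array([[.45,.115,.019]]),d))
if q is not None: go(q[0],q[1],.019,q[2]+np.pi/2)
E
```

```text
time: 4.82
ee_pos: [0.3188, 0.3537, 0.2338]
eef_rot: [0.148, 0.989, 0.0, 0.0]
ft_force: [0.0, 0.0, 0.7]
width: 0.0868
grip_force: 0.0
time: 5.48
ee_pos: [0.4536, 0.1195, 0.2017]
eef_rot: [0.149, 0.989, 0.0, 0.0]
ft_force: [1.0, -0.2, -0.8]
width: 0.0869
grip_force: 0.0
time: 5.98
ee_pos: [0.4529, 0.1225, 0.2016]
eef_rot: [-0.077, 0.997, 0.0, 0.0]
ft_force: [-1.3, -0.1, -0.4]
width: 0.087
grip_force: 0.0
shift mm [ 4.  -7.   1.6] turn tool z -0.001 closing yaw 1.725 j7 1.36 tcp [0.4529 0.1225 0.2016] t 5.98
[0.45049886 0.11523803 0.15895599 0.07450352 1.        ]
[0.38098227 0.11228689 0.35282213] [[274.77250571 182.78469454]]
shift mm [  3.5  -6.9 182.6] turn tool z -0.005 closing yaw 1.725 j7 1.36 tcp [0.4529 0.1226 0.2016] t 6.13
```

View pics/w1.png

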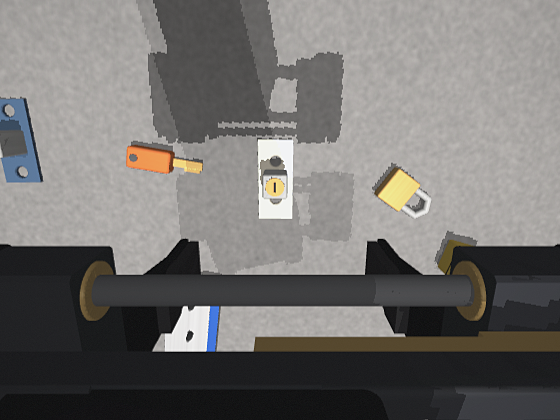

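The wrist view shows the cream lock at (275,180) between the fingers, and the fit agrees with the fixed cameras within 1 mm. Descending to grasp it.

```bash
python3 -m pendant '[[0.0035,-0.007,0,0],[0,0,0.03,0],[0,0,0.03,0],[0,0,0.03,0],[0,0,0.03,0],[0,0,0.03,0],[0,0,0.02,0],[0,0,0.0125,0]]'
python3 -m pendant '[[0,0,0,0],[0,0,0,0]]'
python3 - <<'E'
from h import *
go(.4503,.1150,.019,.157+np.pi/2)
E
python3 -m pendant '[[0,0,0,0],[0,0,0,0],[0,0,0,0],[0,0,0,0],[0,0,0,0],[0,0,0,0],[0,0,0,0],[0,0,0,0]]' 0 25
python3 -m pendant '[[0,0,-0.03,0],[0,0,-0.03,0],[0,0,-0.03,0],[0,0,-0.03,0],[0,0,0,0],[0,0,0,0]]'
python3 - <<'E'
from h import *
go(.622,.0445,.13,.02+np.pi/2)
E
```

```text
time: 6.8
ee_pos: [0.4491, 0.114, 0.0168]
eef_rot: [-0.078, 0.997, -0.001, -0.001]
ft_force: [-0.4, 0.2, 0.2]
width: 0.0872
grip_force: 0.0
time: 6.97
ee_pos: [0.4502, 0.1145, 0.019]
eef_rot: [-0.078, 0.997, -0.0, -0.001]
ft_force: [-0.2, 0.1, 0.8]
width: 0.0869
grip_force: 0.0
shift mm [-0.2  0.5 -0. ] turn tool z -0.001 closing yaw 1.727 j7 1.49 tcp [0.4502 0.1145 0.019 ] t 6.97
time: 7.63
ee_pos: [0.4505, 0.1151, 0.0191]
eef_rot: [-0.079, 0.997, 0.0, 0.0]
ft_force: [-0.7, 0.2, -0.7]
width: 0.0413
grip_force: 0.0
time: 8.13
ee_pos: [0.4514, 0.1156, 0.1404]
eef_rot: [-0.079, 0.997, 0.001, 0.001]
ft_force: [-0.2, -0.4, 0.2]
width: 0.0034
grip_force: 0.0
shift mm [-157.3  -96.9   10.7] turn tool z 0.137 closing yaw 1.728 j7 1.4 tcp [0.4514 0.1156 0.1404] t 8.13
```

The fingers close at about 70 mm/s, so I lifted before they gripped. I'll reopen and check that the lock is undisturbed.

```bash
python3 -m pendant '[[0,0,0,0],[0,0,0,0],[0,0,0,0],[0,0,0,0],[0,0,0,0],[0,0,0,0],[0,0,0,0],[0,0,0,0]]' 0.6 25
python3 - <<'E'
from h import *
q=find('cream_lock_mid',['wrist','side'],(.45,.115));print(q)
if q is not None: go(q[0],q[1],.019,q[2]+np.pi/2)
E
```

```text
time: 8.8
ee_pos: [0.4505, 0.1151, 0.1389]
eef_rot: [-0.079, 0.997, -0.0, -0.0]
ft_force: [-0.5, 0.0, 0.2]
width: 0.0477
grip_force: 0.0
[0.44927767 0.11364882 3.30316    0.07745937 1.        ]
shift mm [  1.5  -1.3 120. ] turn tool z -0.004 closing yaw 1.728 j7 1.4 tcp [0.4505 0.1151 0.139 ] t 9.0
```

```bash
python3 -m pendant '[[0,0,0.03,0],[0,0,0.03,0],[0,0,0.03,0],[0,0,0.02,0],[0,0,0.01,0],[0,0,0,0],[0,0,0,0]]'
python3 -m pendant '[[0,0,0,0],[0,0,0,0],[0,0,0,0],[0,0,0,0],[0,0,0,0],[0,0,0,0],[0,0,0,0]]' 0 25
python3 -m pendant '[[0,0,-0.03,0],[0,0,-0.03,0],[0,0,-0.03,0],[0,0,-0.03,0],[0,0,0,0],[0,0,0,0]]'
python3 - <<'E'
from h import *
go(.622,.0445,.13,.02+np.pi/2)
E
```

```text
time: 9.58
ee_pos: [0.4508, 0.1151, 0.0195]
eef_rot: [-0.078, 0.997, -0.0, -0.0]
ft_force: [0.1, -0.1, -0.1]
width: 0.0521
grip_force: 0.0
time: 10.17
ee_pos: [0.4507, 0.1152, 0.0194]
eef_rot: [-0.079, 0.997, 0.0, 0.0]
ft_force: [-2.2, -0.3, 5.6]
width: 0.0239
grip_force: 25.0
time: 10.67
ee_pos: [0.4513, 0.1155, 0.1402]
eef_rot: [-0.079, 0.997, 0.001, 0.001]
ft_force: [0.6, 0.2, -2.2]
width: 0.0239
grip_force: 25.0
shift mm [-157.5  -96.9   10.5] turn tool z 0.137 closing yaw 1.728 j7 1.4 tcp [0.4513 0.1155 0.1402] t 10.67
```

```bash
python3 -m pendant '[[-0.026,-0.016,0,0],[-0.026,-0.016,0,0],[-0.026,-0.016,0,0],[-0.026,-0.016,0,0],[-0.026,-0.016,0,0],[-0.026,-0.016,0,0],[0,0,0,0.07],[0,0,0,0.067]]'
python3 -m pendant '[[0,0,0.01,0],[0,0,0,0],[0,0,0,0]]'
python3 - <<'E'
from h import *
go(.622,.0445,.06,.02+np.pi/2)
for c in('wrist','scene','side'):
    d=r.camera(c)
    print(c,find('jig',[c],(.622,.0445),pics={c:d}))
    z=r.read_state()['ee_pos'][2]
    for dz in (0,):print('  lock',find('cream_lock_mid',[c],(.622,.0445),support=z-.019+dz,pics={c:d}))
    if c!='scene': cv2.imwrite(f'pics/{c}2.png',d['img'][:,:,::-1])
a,b=cv2.imread('pics/wrist2.png'),cv2.imread('pics/side2.png')[120:300,190:370]
cv2.imwrite('pics/c2.png',np.hstack([cv2.resize(a,(400,300)),cv2.resize(b,(300,300))]))
E
```

```text
time: 11.33
ee_pos: [0.6197, 0.0429, 0.1362]
eef_rot: [-0.007, 1.0, -0.001, -0.002]
ft_force: [-0.6, 0.6, -1.7]
width: 0.0236
grip_force: 25.0
time: 11.58
ee_pos: [0.6184, 0.0449, 0.1271]
eef_rot: [-0.011, 1.0, -0.0, -0.001]
ft_force: [0.1, 0.8, -1.6]
width: 0.0238
grip_force: 25.0
shift mm [-3.8 -0.5 67.1] turn tool z 0.003 closing yaw 1.594 j7 1.62 tcp [0.6184 0.0449 0.1271] t 11.58
wrist [6.22592023e-01 4.24948009e-02 3.00705671e-04 7.06739226e-01
 1.00000000e+00]
  lock [0.61739347 0.04618168 0.0290228  0.30667635 1.        ]
scene [0.62134911 0.04563183 3.14947909 0.11737832 1.        ]
  lock [0.62148553 0.05335115 2.87982894 0.32467049 1.        ]
side [0.62227409 0.04318359 3.18285445 0.04218229 1.        ]
  lock [0.606255   0.06071859 0.98276831 0.50361088 1.        ]
```

View pics/c2.png

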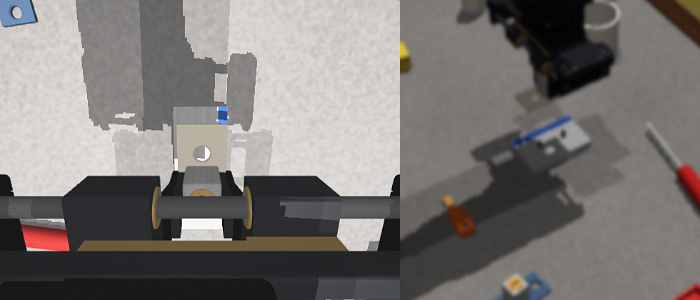

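The wrist view shows the lock held square, with the jig under it but mostly hidden. I'll back off towards +x and up so the wrist camera sees the whole jig.

```bash
python3 -m pendant '[[-0.02,0,-0.025,0],[-0.02,0,-0.025,0],[-0.02,0,-0.02,0],[0,0,0,0],[0,0,0,0],[0,0,0,0]]'
python3 - <<'E'
from h import *
d=r.camera('wrist');print(find('jig',['wrist'],(.622,.0445),pics={'wrist':d}))
z=r.read_state()['ee_pos'];print('lock',z,find('cream_lock_mid',['wrist'],z[:2],support=z[2]-.019,pics={'wrist':d}))
im=d['img'][:,:,::-1].copy()
for P in([.6224+.02,.0445,.029],[.6224-.02,.044,.029]):
    u=proj(np.array([P]),d)[0];print(u);cv2.drawMarker(im,(round(u[0]),round(u[1])),(0,0,255),0,6)
cv2.imwrite('pics/w3.png',im)
go(.6224,.044,.06,.02+np.pi/2)
E
```

```text
time: 12.53
ee_pos: [0.6788, 0.0457, 0.198]
eef_rot: [-0.01, 1.0, -0.0, -0.001]
ft_force: [-0.1, 1.1, -1.6]
width: 0.0238
grip_force: 25.0
[0.62286547 0.0434249  3.16412188 0.09338438 1.        ]
lock [0.67844248 0.04592009 0.1977885 ] [0.678202   0.04694496 3.16792725 0.31583388 1.        ]
[281.13688212 152.43618309]
[281.47663987 108.44852609]
shift mm [ 55.9  -0.8 138.1] turn tool z 0.0 closing yaw 1.591 j7 1.63 tcp [0.6785 0.0459 0.1979] t 12.68
```

View pics/w3.png

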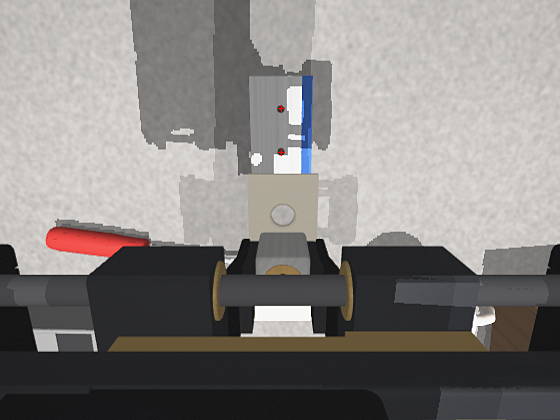

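The red markers land on both pins at (281,108) and (281,152), so the jig estimate is (0.6228, 0.0437) with yaw 0.022. Moving over the pins.

```bash
python3 -m pendant '[[0.02,-0.001,0,0],[0.02,0,0,0],[0.0155,0,0,0],[0,0,0.03,0],[0,0,0.03,0],[0,0,0.03,0],[0,0,0.03,0],[0,0,0.015,0]]'
python3 -m pendant '[[0,0,0,0],[0,0,0,0],[0,0,0,0]]'
python3 - <<'E'
from h import *
go(.6227,.0437,.0344,.022+np.pi/2)
E
```

```text
time: 13.35
ee_pos: [0.6213, 0.0439, 0.0599]
eef_rot: [-0.01, 1.0, -0.0, -0.002]
ft_force: [-0.7, 0.4, -1.6]
width: 0.0236
grip_force: 25.0
time: 13.6
ee_pos: [0.6247, 0.0437, 0.0654]
eef_rot: [-0.01, 1.0, 0.0, 0.001]
ft_force: [-0.9, 0.5, -1.1]
width: 0.0235
grip_force: 25.0
shift mm [ 2.1 -0.  31. ] turn tool z -0.002 closing yaw 1.591 j7 1.65 tcp [0.6247 0.0437 0.0654] t 13.6
```

```bash
python3 -m pendant '[[0,0,0.012,0],[0,0,0,0],[0,0,0,0],[0,0,0,0],[0,0,0,0]]'
python3 - <<'E'
from h import *
go(.6227,.0437,.0344,.022+np.pi/2)
d=r.camera('scene')['img'][180:270,250:350,::-1];e=r.camera('wrist')['img'][:,:,::-1]
cv2.imwrite('pics/c4.png',np.hstack([cv2.resize(d,(400,360)),cv2.resize(e[60:330,130:430],(400,360))]))
E
```

```text
time: 14.02
ee_pos: [0.6244, 0.0438, 0.0524]
eef_rot: [-0.01, 1.0, 0.0, 0.0]
ft_force: [0.6, 0.1, -0.9]
width: 0.0238
grip_force: 25.0
shift mm [ 1.7 -0.  18. ] turn tool z -0.002 closing yaw 1.591 j7 1.65 tcp [0.6244 0.0438 0.0524] t 14.02
```

View pics/c4.png

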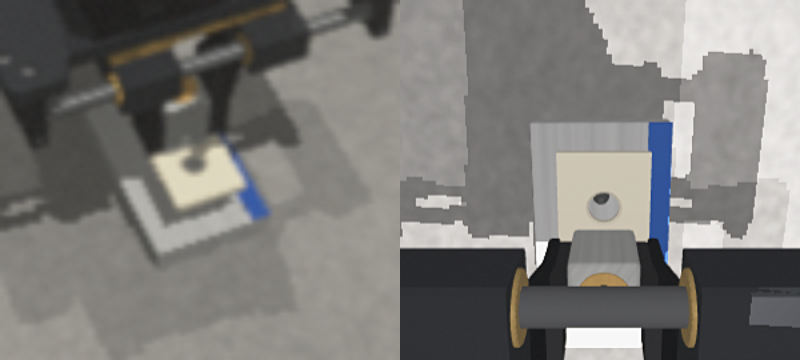

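The wrist crop shows the pin just below the hole. It sits towards the base and slightly right of the robot's view, so I'll shift +1.7 mm in tool x and −0.6 mm in tool y, then lower gently.

```bash
python3 -m pendant '[[0.0017,-0.0006,0,0],[0,0,0,0],[0,0,0.005,0],[0,0,0.004,0],[0,0,0,0],[0,0,0,0]]'
python3 -m pendant '[[0,0,0.003,0],[0,0,0.003,0],[0,0,0.002,0],[0,0,0,0],[0,0,0,0],[0,0,0,0]]'
python3 - <<'E'
from h import *
go(.6227,.0437,.0344,.022+np.pi/2)
E
```

```text
time: 14.62
ee_pos: [0.6221, 0.0431, 0.0425]
eef_rot: [-0.01, 1.0, -0.0, -0.0]
ft_force: [0.4, -0.3, -1.6]
width: 0.0237
grip_force: 25.0
time: 15.12
ee_pos: [0.6224, 0.0431, 0.035]
eef_rot: [-0.01, 1.0, 0.0, -0.0]
ft_force: [-0.3, 0.1, -1.1]
width: 0.024
grip_force: 25.0
shift mm [-0.3  0.6  0.6] turn tool z -0.002 closing yaw 1.591 j7 1.66 tcp [0.6224 0.0431 0.035 ] t 15.12
```

```bash
python3 -m pendant '[[0,0,0.0008,0],[0,0,0,0],[0,0,0,0]]'
python3 -m pendant '[[0,0,0,0],[0,0,0,0],[0,0,0,0],[0,0,0,0],[0,0,0,0],[0,0,0,0]]' 0.55
python3 -m pendant '[[0,0,-0.03,0],[0,0,-0.03,0],[0,0,-0.03,0],[0,0,-0.03,0],[0,0,-0.03,0],[0,0,-0.02,0],[0,0,0,0],[0,0,0,0]]'
python3 - <<'E'
from h import *
print(find('cream_lock_mid',['wrist'],(.622,.044),support=.015))
go(.451,-.1545,.2,.164+np.pi/2)
E
```

```text
time: 15.37
ee_pos: [0.6226, 0.0432, 0.0345]
eef_rot: [-0.01, 1.0, 0.0, 0.0]
ft_force: [-1.4, 0.3, 2.0]
width: 0.0237
grip_force: 25.0
time: 15.87
ee_pos: [0.6225, 0.0432, 0.0342]
eef_rot: [-0.01, 1.0, 0.0, 0.0]
ft_force: [0.7, 0.4, -0.1]
width: 0.047
grip_force: 0.0
time: 16.53
ee_pos: [0.623, 0.0432, 0.2053]
eef_rot: [-0.01, 1.0, 0.0, 0.001]
ft_force: [0.0, 0.6, -1.0]
width: 0.048
grip_force: 0.0
[0.62183978 0.04393479 0.01755304 0.05989299 1.        ]
shift mm [ 174.9 -194.2    3.4] turn tool z -0.144 closing yaw 1.591 j7 1.6 tcp [0.6219 0.0432 0.2032] t 16.63
```

The cream lock is seated (fit 0.6218, 0.0439). Next is the blue lock.

```bash
python3 -m pendant '[[0.022,-0.0243,0,0],[0.022,-0.0243,0,0],[0.022,-0.0243,0,0],[0.022,-0.0243,0,0],[0.022,-0.0243,0,0],[0.022,-0.0243,0,0],[0.022,-0.0243,0,0],[0.021,-0.024,0,0]]'
python3 -m pendant '[[0,0,0,-0.072],[0,0,0,-0.072],[0,0,0,0],[0,0,0,0],[0,0,0,0]]'
python3 - <<'E'
from h import *
q=find('blue_lock_mid',['wrist'],(.451,-.1545));print(q)
if q is not None: go(q[0],q[1],.0195,q[2]+np.pi/2)
E
```

```text
time: 17.3
ee_pos: [0.4495, -0.1553, 0.2029]
eef_rot: [-0.01, 1.0, 0.0, -0.001]
ft_force: [-0.8, -0.0, 0.2]
width: 0.0477
grip_force: 0.0
time: 17.72
ee_pos: [0.4512, -0.1541, 0.2036]
eef_rot: [-0.081, 0.997, -0.0, -0.001]
ft_force: [-0.7, 0.4, 0.3]
width: 0.048
grip_force: 0.0
None
```

```bash
python3 -m pendant '[[-0.0005,0,0.03,0],[0,0,0.03,0],[0,0,0.03,0],[0,0,0.03,0],[0,0,0.03,0],[0,0,0.02,0],[0,0,0.0135,0],[0,0,0,0]]'
python3 -m pendant '[[0,0,0,0],[0,0,0,0],[0,0,0,0],[0,0,0,0],[0,0,0,0],[0,0,0,0],[0,0,0,0]]' 0 25
python3 -m pendant '[[0,0,-0.03,0],[0,0,-0.03,0],[0,0,-0.03,0],[0,0,-0.03,0],[0,0,0,0],[0,0,0,0]]'
python3 - <<'E'
from h import *
go(.5916,-.3122,.13,.1+np.pi/2)
go(.5916,-.3122,.024,.1+np.pi/2)
E
```

```text
time: 18.48
ee_pos: [0.45, -0.1539, 0.0181]
eef_rot: [-0.082, 0.997, 0.0, -0.003]
ft_force: [-0.4, -0.4, 0.5]
width: 0.0479
grip_force: 0.0
time: 19.07
ee_pos: [0.4526, -0.1544, 0.0215]
eef_rot: [-0.082, 0.997, 0.0, 0.001]
ft_force: [-0.9, 1.3, 6.6]
width: 0.0239
grip_force: 25.0
time: 19.57
ee_pos: [0.4528, -0.1543, 0.1419]
eef_rot: [-0.082, 0.997, 0.0, 0.002]
ft_force: [-0.2, -0.3, -2.2]
width: 0.0238
grip_force: 25.0
shift mm [-111.  -178.5   12.3] turn tool z 0.065 closing yaw 1.735 j7 2.03 tcp [ 0.4528 -0.1543  0.1419] t 19.57
shift mm [-110.7 -178.6  118.3] turn tool z 0.065 closing yaw 1.735 j7 2.03 tcp [ 0.4528 -0.1543  0.1419] t 19.57
```

```bash
python3 -m pendant '[[-0.0185,-0.0298,0,0],[-0.0185,-0.0298,0,0],[-0.0185,-0.0298,0,0],[-0.0185,-0.0298,0,0],[-0.0185,-0.0298,0,0],[-0.0185,-0.0298,0,0],[0,0,0,0.065],[0,0,0,0]]'
python3 -m pendant '[[0,0,0.02,0],[0,0,0.02,0],[0,0,0.02,0],[0,0,0.015,0],[0,0,0,0],[0,0,0,0]]'
python3 - <<'E'
from h import *
go(.5916,-.3122,.026,.1+np.pi/2)
E
```

```text
time: 20.23
ee_pos: [0.5896, -0.3142, 0.1374]
eef_rot: [-0.047, 0.999, -0.0, -0.002]
ft_force: [-1.6, -0.6, -3.0]
width: 0.024
grip_force: 25.0
time: 20.73
ee_pos: [0.59, -0.3118, 0.065]
eef_rot: [-0.05, 0.999, 0.001, -0.001]
ft_force: [-0.1, 0.5, -0.3]
width: 0.0242
grip_force: 25.0
shift mm [-1.6 -0.6 39. ] turn tool z 0.0 closing yaw 1.671 j7 2.39 tcp [ 0.59   -0.3118  0.065 ] t 20.73
```

```bash
python3 -m pendant '[[0,0,0.015,0],[0,0,0.012,0],[0,0,0.008,0],[0,0,0.003,0],[0,0,0.001,0],[0,0,0,0],[0,0,0,0]]'
python3 -m pendant '[[0,0,0,0],[0,0,0,0],[0,0,0,0],[0,0,0,0],[0,0,0,0],[0,0,0,0]]' 0.5
python3 -m pendant '[[0,0,-0.03,0],[0,0,-0.03,0],[0,0,-0.03,0],[0,0,-0.03,0],[0,0,-0.03,0],[0,0,-0.02,0],[0,0,0,0],[0,0,0,0]]' 0.85
python3 - <<'E'
from h import *
print(find('blue_lock_mid',['side'],(.59,-.312),support=.004))
print(find('tin_mid',['side'],(.437,-.2736)))
go(.4378,-.2735,.2,np.pi/2)
E
```

```text
time: 21.32
ee_pos: [0.5908, -0.3129, 0.0271]
eef_rot: [-0.05, 0.999, -0.0, 0.0]
ft_force: [0.8, -0.2, -1.2]
width: 0.0238
grip_force: 25.0
time: 21.82
ee_pos: [0.5907, -0.3126, 0.0268]
eef_rot: [-0.05, 0.999, 0.0, 0.0]
ft_force: [0.5, -0.6, -0.5]
width: 0.0429
grip_force: 0.0
time: 22.48
ee_pos: [0.5911, -0.3129, 0.1978]
eef_rot: [-0.05, 0.999, -0.0, 0.001]
ft_force: [0.7, 0.7, -0.1]
width: 0.0732
grip_force: 0.0
[ 0.58950957 -0.31290318  0.12067775  0.09472656  1.        ]
[ 0.43688959 -0.27535702 -0.0671741   0.09772762  1.        ]
shift mm [147.8  53.6  -4.4] turn tool z 0.099 closing yaw 1.67 j7 2.34 tcp [ 0.5902 -0.3122  0.1953] t 22.68
```

```bash
python3 -m pendant '[[0.025,0.009,0,0],[0.025,0.009,0,0],[0.025,0.009,0,0],[0.025,0.009,0,0],[0.025,0.009,0,0],[0.023,0.0086,0,0],[0,0,0,-0.1],[0,0,0,-0.1]]' 0.85
python3 -m pendant '[[0,0,0,-0.1],[0,0,0,0],[0,0,0,0]]'
python3 - <<'E'
from h import *
q=find('tin_mid',['wrist'],(.437,-.2736));print(q)
go(.4378,-.2740,.02,1.95)
E
```

```text
time: 23.35
ee_pos: [0.4368, -0.2733, 0.1962]
eef_rot: [-0.151, 0.989, 0.001, 0.0]
ft_force: [0.7, -0.9, -0.5]
width: 0.0735
grip_force: 0.0
time: 23.6
ee_pos: [0.4378, -0.2738, 0.1962]
eef_rot: [-0.197, 0.98, 0.0, -0.0]
ft_force: [0.6, -0.2, 0.4]
width: 0.0738
grip_force: 0.0
[ 0.43712523 -0.27479285  0.11339237  0.05210267  1.        ]
shift mm [-0.000e+00 -1.000e-01  1.763e+02] turn tool z 0.017 closing yaw 1.967 j7 2.54 tcp [ 0.4379 -0.2739  0.1963] t 23.7
```

Joint 7 is at 2.54, near its limit, so I'll turn the tool the other way before descending. The tin is round, so its grasp angle is free.

```bash
python3 -m pendant '[[0,0,0,0.115],[0,0,0,0.115],[0,0,0,0.115],[0,0,0,0.115],[0,0,0,0.115],[0,0,0,0.115],[0,0,0,0.115],[0,0,0,0.115]]'
python3 -m pendant '[[0,0,0,0],[0,0,0,0]]'
python3 - <<'E'
from h import *
go(.4376,-.2742,.02,1.05)
E
```

```text
time: 24.37
ee_pos: [0.438, -0.274, 0.1965]
eef_rot: [0.261, 0.965, -0.0, -0.0]
ft_force: [0.2, -0.3, -0.5]
width: 0.0738
grip_force: 0.0
time: 24.53
ee_pos: [0.438, -0.2739, 0.1965]
eef_rot: [0.256, 0.967, -0.0, -0.0]
ft_force: [0.4, -0.3, -0.0]
width: 0.0738
grip_force: 0.0
shift mm [  0.2  -0.4 176.5] turn tool z 0.002 closing yaw 1.052 j7 1.64 tcp [ 0.438  -0.2739  0.1965] t 24.53
```

```bash
python3 -m pendant '[[0,0,0.03,0],[0,0,0.03,0],[0,0,0.03,0],[0,0,0.03,0],[0,0,0.03,0],[0,0,0.02,0],[0,0,0.0065,0],[0,0,0,0]]'
python3 -m pendant '[[0,0,0,0],[0,0,0,0],[0,0,0,0],[0,0,0,0],[0,0,0,0],[0,0,0,0],[0,0,0,0],[0,0,0,0]]' 0 25
python3 -m pendant '[[0,0,-0.03,0],[0,0,-0.03,0],[0,0,-0.03,0],[0,0,-0.03,0],[0,0,0,0],[0,0,0,0]]'
python3 - <<'E'
from h import *
J=np.array([.6226,.0437]);Z=R.from_euler('z',.022)
for y in(.156,.080):print(J+Z.apply([0,y,0])[:2])
go(.619,.1997,.14,1.05)
E
```

```text
time: 25.2
ee_pos: [0.437, -0.2737, 0.019]
eef_rot: [0.257, 0.967, -0.0, -0.002]
ft_force: [-0.1, 0.1, 0.5]
width: 0.0743
grip_force: 0.0
time: 25.87
ee_pos: [0.4387, -0.2743, 0.0211]
eef_rot: [0.257, 0.966, 0.0, 0.001]
ft_force: [-1.8, -0.0, 7.0]
width: 0.0517
grip_force: 25.0
time: 26.37
ee_pos: [0.4389, -0.2739, 0.1414]
eef_rot: [0.257, 0.966, 0.001, 0.002]
ft_force: [-0.4, 0.4, -2.3]
width: 0.0513
grip_force: 25.0
[0.61916828 0.19966225]
[0.62084014 0.12368064]
shift mm [ 79.2 500.5   2.1] turn tool z 0.001 closing yaw 1.051 j7 1.7 tcp [ 0.4389 -0.2739  0.1414] t 26.37
```

```bash
python3 -m pendant '[[0.005,0.0313,0,0],[0.005,0.0313,0,0],[0.005,0.0313,0,0],[0.005,0.0313,0,0],[0.005,0.0313,0,0],[0.005,0.0313,0,0],[0.005,0.0313,0,0],[0.005,0.0313,0,0]]'
python3 -m pendant '[[0.005,0.0313,0,0],[0.005,0.0313,0,0],[0.005,0.0313,0,0],[0.005,0.0313,0,0],[0.005,0.0313,0,0],[0.005,0.0313,0,0],[0.005,0.0313,0,0],[0.005,0.0313,0,0]]'
python3 -m pendant '[[0,0,0,0],[0,0,0.03,0],[0,0,0.03,0],[0,0,0.02,0],[0,0,0,0],[0,0,0,0],[0,0,0,0]]'
python3 - <<'E'
from h import *
go(.6192,.1997,.0215,1.05)
E
```

```text
time: 27.03
ee_pos: [0.5272, -0.0351, 0.1386]
eef_rot: [0.257, 0.966, -0.0, -0.001]
ft_force: [0.3, -1.0, -1.8]
width: 0.0514
grip_force: 25.0
time: 27.7
ee_pos: [0.6171, 0.2017, 0.1378]
eef_rot: [0.257, 0.966, -0.001, -0.001]
ft_force: [1.1, -0.3, -1.8]
width: 0.0513
grip_force: 25.0
time: 28.28
ee_pos: [0.6183, 0.2001, 0.0609]
eef_rot: [0.258, 0.966, 0.0, 0.0]
ft_force: [-0.4, 1.1, -0.5]
width: 0.0512
grip_force: 25.0
shift mm [-1.   0.1 39.4] turn tool z -0.0 closing yaw 1.05 j7 0.92 tcp [0.6183 0.2001 0.0609] t 28.28
```

```bash
python3 -m pendant '[[-0.001,0,0.015,0],[0,0,0.012,0],[0,0,0.008,0],[0,0,0.003,0],[0,0,0.001,0],[0,0,0,0],[0,0,0.0005,0],[0,0,0,0]]'
python3 -m pendant '[[0,0,0,0],[0,0,0,0],[0,0,0,0],[0,0,0,0],[0,0,0,0],[0,0,0,0]]' 0.85
python3 -m pendant '[[0,0,-0.03,0],[0,0,-0.03,0],[0,0,-0.03,0],[0,0,-0.03,0],[0,0,-0.03,0],[0,0,-0.03,0],[0,0,0,0],[0,0,0,0]]' 0.55
python3 - <<'E'
from h import *
print(find('tin_mid',['wrist'],(.619,.2)))
print(find('key_fob_mid',['side','scene'],(.446,-.013)))
go(.447,-.013,.2,-.08)
E
```

```text
time: 28.95
ee_pos: [0.6187, 0.1998, 0.0212]
eef_rot: [0.257, 0.966, 0.0, -0.0]
ft_force: [-3.4, -1.0, 6.1]
width: 0.0515
grip_force: 25.0
time: 29.45
ee_pos: [0.6187, 0.1998, 0.0207]
eef_rot: [0.257, 0.966, 0.0, 0.0]
ft_force: [0.2, 0.8, -0.0]
width: 0.0728
grip_force: 0.0
time: 30.12
ee_pos: [0.6197, 0.1999, 0.2026]
eef_rot: [0.258, 0.966, 0.001, 0.001]
ft_force: [-0.4, 0.7, -1.2]
width: 0.0481
grip_force: 0.0
[0.6185856  0.20074974 0.23076313 0.03512216 1.        ]
[ 0.44622162 -0.01331995  1.49258224  0.16420582  2.        ]
shift mm [  42.7 -269.7    0. ] turn tool z 1.13 closing yaw 1.05 j7 0.86 tcp [0.6182 0.1997 0.1996] t 30.42
```

Tin placed at (0.6186, 0.2). Next is the fob.

```bash
python3 -m pendant '[[0.0053,-0.0337,0,0],[0.0053,-0.0337,0,0],[0.0053,-0.0337,0,0],[0.0053,-0.0337,0,0],[0.0053,-0.0337,0,0],[0.0053,-0.0337,0,0],[0.0053,-0.0337,0,0],[0.0053,-0.0337,0,0]]' 0.55
python3 -m pendant '[[0,0,0,0.115],[0,0,0,0.115],[0,0,0,0.115],[0,0,0,0.115],[0,0,0,0.115],[0,0,0,0.115],[0,0,0,0.115],[0,0,0,0.115]]'
python3 -m pendant '[[0,0,0,0.105],[0,0,0,0.105],[0,0,0,0],[0,0,0,0],[0,0,0,0]]'
python3 - <<'E'
from h import *
q=find('key_fob_mid',['wrist'],(.447,-.013));print(q)
d=r.camera('wrist');cv2.imwrite('pics/w5.png',d['img'][:,:,::-1])
go(.447,-.013,.015,1.5+np.pi/2)
if q is not None: go(q[0],q[1],.015,q[2]+np.pi/2)
E
```

```text
time: 31.08
ee_pos: [0.4464, -0.0141, 0.2001]
eef_rot: [0.257, 0.966, -0.0, -0.0]
ft_force: [0.2, -0.4, 0.2]
width: 0.0478
grip_force: 0.0
time: 31.75
ee_pos: [0.4475, -0.0131, 0.2003]
eef_rot: [0.662, 0.75, -0.0, -0.0]
ft_force: [1.1, -0.6, -0.7]
width: 0.0477
grip_force: 0.0
time: 32.17
ee_pos: [0.4477, -0.0131, 0.2005]
eef_rot: [0.734, 0.68, -0.0, -0.0]
ft_force: [0.4, -0.3, 0.1]
width: 0.0482
grip_force: 0.0
[ 0.44698415 -0.01390093  1.5445528   0.11119723  1.        ]
shift mm [-1.000e-01 -7.000e-01  1.857e+02] turn tool z -0.007 closing yaw -0.078 j7 -0.2 tcp [ 0.4477 -0.013   0.2007] t 32.32
shift mm [ -1.   -0.7 185.7] turn tool z -0.052 closing yaw -0.078 j7 -0.2 tcp [ 0.4477 -0.013   0.2007] t 32.32
```

View pics/w5.png

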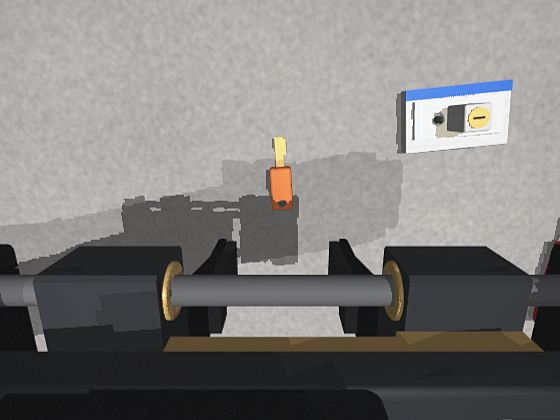

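The fob is at (281,187) with its key pointing up in the image (+y). The cream lock sits flat on the jig at the right. Descending to the fob.

```bash
python3 -m pendant '[[-0.0005,-0.0007,0.03,-0.03],[0,0,0.03,0],[0,0,0.03,0],[0,0,0.03,0],[0,0,0.03,0],[0,0,0.02,0],[0,0,0.0145,0],[0,0,0,0]]'
python3 -m pendant '[[0,0,0,0],[0,0,0,0],[0,0,0,0],[0,0,0,0],[0,0,0,0],[0,0,0,0],[0,0,0,0],[0,0,0,0]]' 0 20
python3 -m pendant '[[0,0,-0.03,0],[0,0,-0.03,0],[0,0,-0.03,0],[0,0,-0.03,0],[0,0,0,0],[0,0,0,0]]'
python3 - <<'E'
from h import *
go(.6208,.1237,.135,np.pi/2)
E
```

```text
time: 32.98
ee_pos: [0.4451, -0.0137, 0.0138]
eef_rot: [0.724, 0.69, -0.002, -0.001]
ft_force: [-0.4, -0.8, 0.5]
width: 0.048
grip_force: 0.0
time: 33.65
ee_pos: [0.4476, -0.0132, 0.0169]
eef_rot: [0.725, 0.689, 0.001, 0.0]
ft_force: [-1.6, 0.6, 8.1]
width: 0.0216
grip_force: 20.0
time: 34.15
ee_pos: [0.448, -0.013, 0.1376]
eef_rot: [0.724, 0.689, 0.002, 0.0]
ft_force: [-0.3, 0.7, -0.4]
width: 0.022
grip_force: 20.0
shift mm [145.1 165.8   3.5] turn tool z 1.521 closing yaw -0.05 j7 -0.11 tcp [ 0.448  -0.013   0.1376] t 34.15
```

```bash
python3 -m pendant '[[0.0207,0.0237,0,0],[0.0207,0.0237,0,0],[0.0207,0.0237,0,0],[0.0207,0.0237,0,0],[0.0207,0.0237,0,0],[0.0207,0.0237,0,0],[0.0207,0.0237,0,0],[0,0,0,-0.1]]'
python3 -m pendant '[[0,0,0,-0.11],[0,0,0,-0.11],[0,0,0,-0.11],[0,0,0,-0.11],[0,0,0,-0.11],[0,0,0,-0.11],[0,0,0,-0.11],[0,0,0,-0.11]]'
python3 -m pendant '[[0,0,0,-0.11],[0,0,0,-0.11],[0,0,0,-0.11],[0,0,0,-0.11],[0,0,0,-0.11],[0,0,0,-0.09],[0,0,0,0],[0,0,0,0]]'
python3 - <<'E'
from h import *
go(.6208,.1237,.017,np.pi/2)
E
```

```text
time: 34.82
ee_pos: [0.6217, 0.128, 0.1327]
eef_rot: [0.688, 0.726, -0.001, -0.001]
ft_force: [-1.7, 0.6, -2.2]
width: 0.0217
grip_force: 20.0
time: 35.48
ee_pos: [0.6192, 0.1227, 0.1341]
eef_rot: [0.312, 0.95, -0.001, -0.001]
ft_force: [-0.4, 0.0, -0.1]
width: 0.0218
grip_force: 20.0
time: 36.15
ee_pos: [0.6194, 0.1227, 0.1347]
eef_rot: [0.002, 1.0, -0.0, -0.001]
ft_force: [0.8, 0.9, -0.3]
width: 0.0223
grip_force: 20.0
shift mm [ -1.7   1.1 117.7] turn tool z -0.004 closing yaw 1.567 j7 1.41 tcp [0.6194 0.1227 0.1347] t 36.15
```

```bash
python3 -m pendant '[[-0.0015,0.001,0.03,0],[0,0,0.03,0],[0,0,0.03,0],[0,0,0.015,0],[0,0,0.006,0],[0,0,0.004,0],[0,0,0,0],[0,0,0,0]]'
python3 - <<'E'
from h import *
go(.6208,.1237,.017,np.pi/2)
E
python3 -m pendant '[[0,0,0.002,0],[0,0,0,0],[0,0,0,0],[0,0,0,0]]'
python3 -m pendant '[[0,0,0,0],[0,0,0,0],[0,0,0,0],[0,0,0,0],[0,0,0,0],[0,0,0,0]]' 0.48
python3 -m pendant '[[0,0,-0.03,0],[0,0,-0.03,0],[0,0,-0.03,0],[0,0,-0.03,0],[0,0,-0.03,0],[0,0,-0.03,0],[0,0,0,0],[0,0,0,0]]' 0.7
python3 - <<'E'
from h import *
print(find('key_fob_mid',['wrist'],(.6208,.1237)))
for c in('scene','side'):
    print(find('cam_box_mid',[c],(.5068,.333)),find('tin_mid',[c],(.619,.2)))
go(.507,.333,.2,1.45)
E
```

```text
time: 36.82
ee_pos: [0.6222, 0.1241, 0.0223]
eef_rot: [0.001, 1.0, 0.0, 0.001]
ft_force: [0.1, 0.4, -0.2]
width: 0.0218
grip_force: 20.0
shift mm [ 1.4 -0.4  5.3] turn tool z -0.002 closing yaw 1.569 j7 1.44 tcp [0.6222 0.1241 0.0223] t 36.82
time: 37.15
ee_pos: [0.6217, 0.1241, 0.0197]
eef_rot: [0.001, 1.0, 0.0, 0.0]
ft_force: [0.5, -0.0, 0.6]
width: 0.0216
grip_force: 20.0
time: 37.65
ee_pos: [0.6215, 0.124, 0.0192]
eef_rot: [0.0, 1.0, 0.0, -0.0]
ft_force: [0.0, 0.1, 0.2]
width: 0.0409
grip_force: 0.0
time: 38.32
ee_pos: [0.6224, 0.1241, 0.2012]
eef_rot: [0.0, 1.0, 0.001, 0.002]
ft_force: [-0.5, -0.3, -1.4]
width: 0.061
grip_force: 0.0
[0.6243823  0.12521213 3.13696947 0.11170252 1.        ]
[0.50544287 0.33406272 1.29347382 0.10295488 1.        ] [0.61742154 0.20256711 0.17148145 0.06424484 1.        ]
[ 0.50717581  0.33226589 -0.19368322  0.09995302  1.        ] [0.61765782 0.2010422  0.44044406 0.07414067 1.        ]
shift mm [114.5 208.9  -1.1] turn tool z 0.12 closing yaw 1.57 j7 1.4 tcp [0.6213 0.124  0.1988] t 38.82
```

```bash
python3 -m pendant '[[0.0164,0.0298,0,0],[0.0164,0.0298,0,0],[0.0164,0.0298,0,0],[0.0164,0.0298,0,0],[0.0164,0.0298,0,0],[0.0164,0.0298,0,0],[0.0164,0.0298,0,0],[0,0,0,0.1]]' 0.7
python3 -m pendant '[[0,0,0,0.09],[0,0,0,0],[0,0,0,0],[0,0,0,0]]'
python3 - <<'E'
from h import *
d=r.camera('wrist');q=find('cam_box_mid',['wrist'],(.507,.333),pics={'wrist':d});print(q)
cv2.imwrite('pics/w6.png',d['img'][:,:,::-1])
if q is not None: go(q[0],q[1],.02,(q[2]+np.pi/4)%(np.pi/2)+np.pi/4 if False else q[2]);go(q[0],q[1],.02,q[2]+np.pi/2)
E
```

```text
time: 39.48
ee_pos: [0.5019, 0.3405, 0.1989]
eef_rot: [0.045, 0.999, 0.002, -0.001]
ft_force: [-1.0, 0.9, -1.4]
width: 0.0605
grip_force: 0.0
time: 39.82
ee_pos: [0.5071, 0.3322, 0.1992]
eef_rot: [0.094, 0.996, -0.0, 0.0]
ft_force: [-0.4, -0.0, -0.1]
width: 0.061
grip_force: 0.0
[0.50678616 0.33233096 1.4360044  0.04580507 1.        ]
shift mm [  0.4  -0.  179.3] turn tool z -0.055 closing yaw 1.381 j7 0.79 tcp [0.5071 0.3323 0.1993] t 39.92
shift mm [  0.4  -0.  179.3] turn tool z 1.516 closing yaw 1.381 j7 0.79 tcp [0.5071 0.3323 0.1993] t 39.92
```

View pics/w6.png

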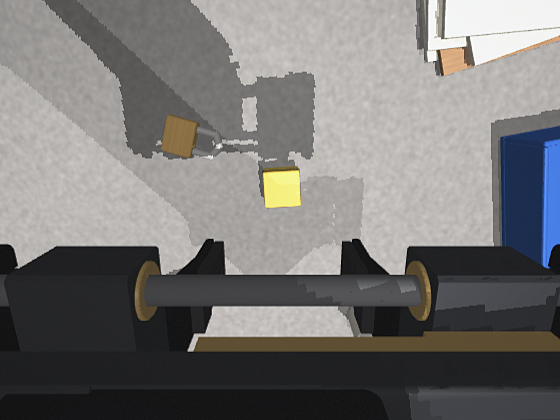

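The box is at (281,188), nearly square to the jaws, and the padlock is clear of the fingers. Descending.

```bash
python3 -m pendant '[[0.0004,0,0.03,-0.05],[0,0,0.03,0],[0,0,0.03,0],[0,0,0.03,0],[0,0,0.03,0],[0,0,0.02,0],[0,0,0.009,0],[0,0,0,0]]'
python3 -m pendant '[[0,0,0,0],[0,0,0,0],[0,0,0,0],[0,0,0,0],[0,0,0,0],[0,0,0,0],[0,0,0,0]]' 0 20
python3 -m pendant '[[0,0,-0.03,0],[0,0,-0.03,0],[0,0,-0.03,0],[0,0,-0.03,0],[0,0,0,0],[0,0,0,0]]'
python3 - <<'E'
from h import *
go(.6186,.2001,.1,np.pi/2)
E
```

```text
time: 40.58
ee_pos: [0.5055, 0.3317, 0.0183]
eef_rot: [0.07, 0.998, -0.001, -0.001]
ft_force: [0.8, 0.7, -1.1]
width: 0.0609
grip_force: 0.0
time: 41.17
ee_pos: [0.5069, 0.3331, 0.0212]
eef_rot: [0.07, 0.998, 0.001, 0.0]
ft_force: [-1.6, -0.3, 6.0]
width: 0.0358
grip_force: 20.0
time: 41.67
ee_pos: [0.5073, 0.3334, 0.1422]
eef_rot: [0.07, 0.998, 0.001, 0.001]
ft_force: [-0.0, 0.0, -0.8]
width: 0.0357
grip_force: 20.0
shift mm [-128.8 -116.5   42.2] turn tool z -0.141 closing yaw 1.43 j7 0.85 tcp [0.5073 0.3334 0.1422] t 41.67
```

```bash
python3 -m pendant '[[-0.0215,-0.0194,0,0],[-0.0215,-0.0194,0,0],[-0.0215,-0.0194,0,0],[-0.0215,-0.0194,0,0],[-0.0215,-0.0194,0,0],[-0.0215,-0.0194,0,0],[0,0,0,-0.07],[0,0,0,-0.07]]'
python3 -m pendant '[[0,0,0.025,0],[0,0,0.025,0],[0,0,0.015,0],[0,0,0,0],[0,0,0,0],[0,0,0,0],[0,0,0,0]]'
python3 - <<'E'
from h import *
go(.6186,.2001,.0572,np.pi/2)
E
```

```text
time: 42.33
ee_pos: [0.6182, 0.1965, 0.1384]
eef_rot: [0.001, 1.0, -0.001, -0.001]
ft_force: [0.1, 1.5, -1.3]
width: 0.0359
grip_force: 20.0
time: 42.92
ee_pos: [0.6186, 0.1996, 0.0765]
eef_rot: [0.0, 1.0, 0.0, 0.001]
ft_force: [-0.5, -0.4, -0.8]
width: 0.0361
grip_force: 20.0
shift mm [-0.   0.4 19.3] turn tool z -0.001 closing yaw 1.57 j7 1.3 tcp [0.6186 0.1996 0.0765] t 42.92
```

```bash
python3 -m pendant '[[0,0.0005,0.01,0],[0,0,0.006,0],[0,0,0.003,0],[0,0,0,0],[0,0,0,0],[0,0,0,0]]'
python3 -m pendant '[[0,0,0,0],[0,0,0,0],[0,0,0,0],[0,0,0,0],[0,0,0,0],[0,0,0,0]]' 0.7
python3 -m pendant '[[0,0,-0.03,0],[0,0,-0.03,0],[0,0,-0.03,0],[0,0,-0.03,0],[0,0,-0.03,0],[0,0,-0.03,0],[0,0,0,0],[0,0,0,0]]'
python3 -m pendant '[[0.03,0,0,0],[0.03,0,0,0],[0.03,0,0,0],[0.03,0,0,0],[0.03,0,0,0],[0,0,0,0],[0,0,0,0]]'
python3 - <<'E'
from h import *
im=[]
for c in('scene','side'):
    d=r.camera(c);P={c:d};im.append(d['img'][:,:,::-1])
    for t,n,s in(('cream_lock_mid',(.622,.044),.015),('blue_lock_mid',(.59,-.312),.004),('tin_mid',(.619,.2),0),('key_fob_mid',(.624,.125),0),('cam_box_mid',(.619,.2),.036),('mug',(.791,.188),0)):
        q=find(t,[c],n,s,P);print(c,t,None if q is None else q.round(4))
cv2.imwrite('pics/end.png',np.hstack([cv2.resize(im[0][120:330,60:480],(800,400))[:,:]]))
cv2.imwrite('pics/end2.png',cv2.resize(im[1][100:370,160:430],(600,600)))
E
```

```text
time: 43.42
ee_pos: [0.618, 0.2001, 0.0565]
eef_rot: [0.0, 1.0, 0.0, 0.0]
ft_force: [-1.5, -0.4, 5.7]
width: 0.0362
grip_force: 20.0
time: 43.92
ee_pos: [0.6178, 0.1999, 0.0561]
eef_rot: [0.0, 1.0, 0.0, -0.0]
ft_force: [-0.4, 0.2, -1.1]
width: 0.06
grip_force: 0.0
time: 44.58
ee_pos: [0.6187, 0.2001, 0.2382]
eef_rot: [0.0, 1.0, 0.001, 0.002]
ft_force: [-0.4, -0.5, -1.6]
width: 0.061
grip_force: 0.0
time: 45.17
ee_pos: [0.4664, 0.2002, 0.2355]
eef_rot: [-0.001, 1.0, 0.0, -0.001]
ft_force: [1.3, -0.3, -0.2]
width: 0.0613
grip_force: 0.0
scene cream_lock_mid [0.6209 0.0452 0.0325 0.0675 1.    ]
scene blue_lock_mid [ 0.5884 -0.3105  0.1042  0.0606  1.    ]
scene tin_mid [0.617  0.2021 0.5096 0.4746 1.    ]
scene key_fob_mid [0.6223 0.1265 3.1352 0.1252 1.    ]
scene cam_box_mid [0.6171 0.2027 1.5807 0.0789 1.    ]
scene mug [ 0.7892  0.1883 -0.0643  0.0492  1.    ]
side cream_lock_mid [0.6208 0.0435 3.1618 0.1901 1.    ]
side blue_lock_mid [ 0.5897 -0.3131  0.0789  0.0679  1.    ]
side tin_mid [0.6179 0.2042 0.1207 0.516  1.    ]
side key_fob_mid [0.6241 0.124  3.2104 0.1908 1.    ]
side cam_box_mid [ 0.6185  0.2018 -0.0955  0.0993  1.    ]
side mug None
```

View pics/end.png

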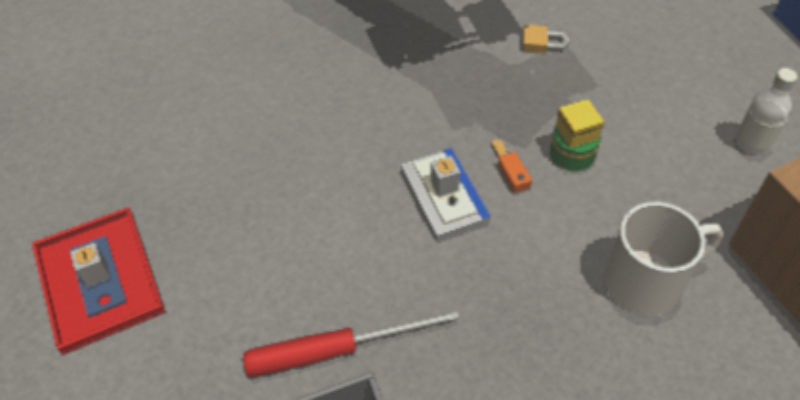

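View pics/end2.png

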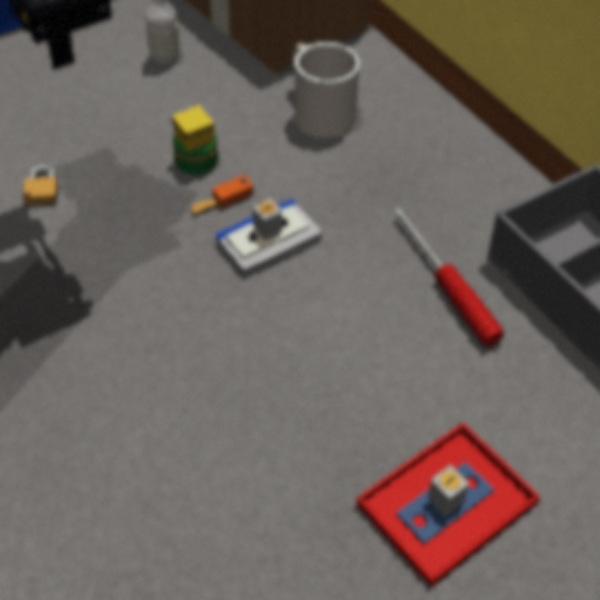

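Both views show everything in place: the cream lock flat over the pins, the blue lock flat in the tray, the fob lying between jig and tin, and the box centred on the tin. The mug hasn't moved and the arm is clear, so I'm handing in.

```bash
python3 -c "
from bench import r
print(r.close_job())"
```

```text
the job is handed in; nothing more can be done
None
```

Job handed in at about 46 s of the 136 s allowed: by the last camera check the cream lock is seated on the pins, the blue lock is flat in the tray, the tin, fob and box are all in place, the mug is unmoved and everything is released; the hand-in gave no verdict.

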